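# Stroke the flip-top vial lids shut

### The job

The four flip-top sample vials in the curved black rack have been left with their lids ajar. Run your fingertips lightly along the curved row in the direction the lids fold, from hinge to tab, so that the lids are shut fully, one after another, beginning at the end of the row where the first lid has its hinge on the outside. Do not lift anything, do not bend a lid further open, do not shove the rack along, and leave the jar, post and cup beside it alone.

Things in the scene. Friction and masses are not known exactly. Their poses are not given: they have to be found in the camera images.
- rack: loose weighted black rack, about 1.5 kg, 245 mm long, 100 mm over its bow, any yaw. Four flip-top vials, fixed in it, stand on an arc of radius 156 mm about the rack's point (0, -142 mm), one every 0.385 rad (60 mm), from vial 0 (rack -x end) to vial 3 (+x end), bowed to +y. Origin: underside, mid-rack; z up. Above the table: rack top 38 mm, vial mouths 58, tops of shut lids 61.
- mouth0 (a point): point on vial 0, fixed to the rack: centre of the top face of its lid when shut, 61 mm above the table. Its x axis is level and runs along the row's arc from vial 0 towards vial 3, from this lid's hinge to its free edge; z up. The hinge line lies 19 mm behind this point (-x) and 3 mm below it, along y.
- mouth1 (a point): point on vial 1, fixed to the rack: centre of the top face of its lid when shut, 61 mm above the table. Its x axis is level and runs along the row's arc from vial 0 towards vial 3, from this lid's hinge to its free edge; z up. The hinge line lies 19 mm behind this point (-x) and 3 mm below it, along y.
- mouth2 (a point): point on vial 2, fixed to the rack: centre of the top face of its lid when shut, 61 mm above the table. Its x axis is level and runs along the row's arc from vial 0 towards vial 3, from this lid's hinge to its free edge; z up. The hinge line lies 19 mm behind this point (-x) and 3 mm below it, along y.
- mouth3 (a point): point on vial 3, fixed to the rack: centre of the top face of its lid when shut, 61 mm above the table. Its x axis is level and runs along the row's arc from vial 0 towards vial 3, from this lid's hinge to its free edge; z up. The hinge line lies 19 mm behind this point (-x) and 3 mm below it, along y.
- tab0 (a point): upper outer end of the thumb tab of lid 0, moving with the lid; 27 mm ahead (+x) of mouth0 when shut.
- tab1 (a point): upper outer end of the thumb tab of lid 1, moving with the lid; 27 mm ahead (+x) of mouth1 when shut.
- tab2 (a point): upper outer end of the thumb tab of lid 2, moving with the lid; 27 mm ahead (+x) of mouth2 when shut.
- tab3 (a point): upper outer end of the thumb tab of lid 3, moving with the lid; 27 mm ahead (+x) of mouth3 when shut.
- lid0 (a joint): hinge angle of lid 0 (rad): 0 shut, grows as it opens. White disc 36 mm across, 3 mm thick, with a 14 mm wide thumb tab reaching 46 mm from the hinge. Starts ajar at 0.45 to 0.85, rising from the hinge in the direction of the row. The stiff hinge (0.015 N m, no spring, no click) stays where it is left; pressing it shut at the tab takes under 1 N.
- lid1 (a joint): hinge angle of lid 1 (rad): 0 shut, grows as it opens. White disc 36 mm across, 3 mm thick, with a 14 mm wide thumb tab reaching 46 mm from the hinge. Starts ajar at 0.45 to 0.85, rising from the hinge in the direction of the row. The stiff hinge (0.015 N m, no spring, no click) stays where it is left; pressing it shut at the tab takes under 1 N.
- lid2 (a joint): hinge angle of lid 2 (rad): 0 shut, grows as it opens. White disc 36 mm across, 3 mm thick, with a 14 mm wide thumb tab reaching 46 mm from the hinge. Starts ajar at 0.45 to 0.85, rising from the hinge in the direction of the row. The stiff hinge (0.015 N m, no spring, no click) stays where it is left; pressing it shut at the tab takes under 1 N.
- lid3 (a joint): hinge angle of lid 3 (rad): 0 shut, grows as it opens. White disc 36 mm across, 3 mm thick, with a 14 mm wide thumb tab reaching 46 mm from the hinge. Starts ajar at 0.45 to 0.85, rising from the hinge in the direction of the row. The stiff hinge (0.015 N m, no spring, no click) stays where it is left; pressing it shut at the tab takes under 1 N.
- jar: loose brown jar with a black cap, 52 mm across, 68 mm tall, bystander; origin: centre of its underside
- post: loose steel post, 13 mm thick and 63 mm tall on a 32 mm foot, bystander; origin: centre of its underside
- beaker: loose white cup, 48 mm across at the rim, 50 mm tall, bystander; origin: centre of its underside

How it is judged:
On the way, in this order (a step that is already met when the one before it is completed fails the run):
1. lid 0 is shut, the lids after it still ajar (value of joint lid0 below 0.06 rad and value of joint each of lid1, lid2, lid3 above 0.06 rad), for 0.05 s.
2. lid 1 is shut, the lids after it still ajar (value of joint lid1 below 0.06 rad and value of joint each of lid2, lid3 above 0.06 rad), for 0.05 s.
3. lid 2 is shut, the lids after it still ajar (value of joint lid2 below 0.06 rad and value of joint lid3 above 0.06 rad), for 0.05 s.
4. lid 3 is shut (value of joint lid3 below 0.06 rad), for 0.05 s.
At the end, for the whole second after the job is handed in: All four lids are shut (each hinge within 0.06 rad of closed, about 2.8 mm at the tab), the rack stands upright and at rest within 20 mm of where it was, and jar, post and cup stand within 20 mm of where they were (value of joint each of lid0, lid1, lid2, lid3 below 0.06 rad and distance of each of rack, jar, post, beaker from where it was at the start of the episode below 0.02 m and height (world z) of rack below 0.005 m and angle between rack's own z axis and vertical below 0.05 rad and linear speed of rack below 0.01 m/s and angle between each of jar, post, beaker's own z axis and vertical below 0.1 rad); the robot touches nothing.
It fails at once if the rack is shoved more than 20 mm, lifted or tipped (distance of rack from where it was at the start of the episode above 0.02 m or height (world z) of rack above 0.008 m or angle between rack's own z axis and vertical above 0.12 rad).
It fails at once if a lid is pulled or flipped further open (beyond 1.15 rad) (value of joint any of lid0, lid1, lid2, lid3 above 1.15 rad).
It fails at once if the fingers press on the rack, vials or lids with more than 30 N (contact force between the fingers and rack above 30 N).
It fails at once if the jar, post or cup is moved more than 20 mm (distance of any of jar, post, beaker from where it was at the start of the episode above 0.02 m).
It also fails if it takes over 43 s, if anything falls off the work surface, if the arm or the gripper's body presses on something with over 40 N, if the wrist force passes 120 N, or if a joint passes its speed limit or range.

### The arm

A 6-joint arm with a two-finger parallel gripper is mounted at the origin on the work surface. World frame = base frame: x ahead of the robot, y to its left, z up, the work surface at z = 0. Lengths are in m, angles in rad, forces in N, time in s.
With the tool pointing down it reaches from about 0.3 to 0.875 m from the base axis. Payload 6.4 kg.
Tool frame: the origin (TCP) lies midway between the tips of the shut fingers; the grasp point (between the pads) lies bot.grip_point_offset behind it (bot.grip_point_offset is the distance from the TCP to the grasp point, in m); z points along the fingers, y is the line along which they close (so a half turn about z gives the same grasp; the last joint's range is limited). The gripper opens to 88 mm and grips with 3 to 60 N. Pads are 18 mm wide; open, the fingers measure 123 mm over their backs; the gripper's body (75 mm by 187 mm) begins 45 mm behind the grasp point.
Start: joints at [-1.549, 0.181, 1.607, -0, 1.354, -0.206], TCP at [0.13, -0.56, 0.239] pointing down, gripper open.
Joint ranges: [-2.99, 2.99], [-0.89, 2.07], [0.3, 2.58], [-1.14, 4.28], [0, 2.63], [-3.12, 3.12]. Speed limits (rad/s): [2.57, 2.57, 3.01, 3.14, 3.14, 3.14].

### API

Orientations are given as a unit quaternion [w, x, y, z].
In Python, from station import bot gives the robot as it stands.
- The arm moves only by the shell command python3 -m jog 'ROWS' [FORCE]. ROWS is JSON, a list of rows, each a list of 3 entries, a list of its own where there are three numbers: the closure, from -1 (fully open) to 1 (shut), then the shift along the tool's x, y, z in cm, then the turn, a rotation vector about the tool's x, y, z in degrees. In form: [[jaw, [tx, ty, tz], [wx, wy, wz]], ...]. A call has 1 to 8 rows; each row is the pose to reach, as a shift and turn from the pose commanded when the call began, along the tool's axes at that moment; what a row does not reach only later rows make up. A row lasts 1/12 s, in which the tool goes at most 41.7 mm and 7.16 degrees, less where a joint would pass 70% of its speed; a pose out of reach is approached as far as the arm can. A call with a gripper value outside its range is refused whole. The fingers move at their own pace and stop on an object; FORCE is the grip in N (left out, the last holds). Time passes only in rows, so rows that repeat a pose let the fingers close. It gives the time, the measured TCP pose, the force, the opening and the grip force at its end, in the units of the state.
- bot.read_state(): the state, without advancing time (a new reading comes with each control period).
- bot.camera(name): name is "scene" or "top" or "wrist"; returns a dict with "img" (420x560x3 uint8, red, green, blue), "vertical_fov" (degrees; the focal length in pixels is half the picture's height over the tangent of half this angle, whatever the lens; pixels are square), "cx", "cy" (the principal point, pixels), "rvec" (rotation vector, rad) and "tvec" (3), from world to camera coordinates, as OpenCV has them. Camera axes: x right, y down, z forward; pixel columns grow to the right and rows downward; lengths in m; the calibration is good to about 2 mm. A picture is of the moment at which its call begins. There is no depth.
- bot.job_done(): hands the job in; it is judged then, once.
The state is a dict: "time": time; "joint_pos": joint angles; "qd": joint speeds; "joint_torque": joint torques, N m; "ee_pos": TCP position; "ee_rot": TCP orientation; "ft_force": force on the tool from outside, world axes, zero at the start; "ft_torque": the same for the moment, N m; "finger_gap": finger opening in m; "gripper_force": force on a finger pad.
Only numpy, scipy, OpenCV 4.12 (cv2) and the standard library are available. Lean on these libraries where they do the work, as an engineer would, in place of code of your own. Each camera call takes 0.05 s, during which the arm holds its last target. There are 200 camera calls.

## Working session

There is one attempt and no reset: what is moved stays moved. The work goes in short steps, Python scripts to look and compute and a shell command to move; the robot and the scene stay as the last step left them, time stands still between calls to the robot, and variables do not carry over. Pictures are saved under pics/ and viewed, at most 10 in all, crops included, and the job is handed in when it is done.

```bash
mkdir -p pics
cat > h.py <<'E'
import numpy as np,cv2
from station import bot
def cam(n):
    c=bot.camera(n); np.savez(f'cam_{n}.npz',**{k:np.asarray(v) for k,v in c.items()}); return c
def K(c):
    f=c['img'].shape[0]/2/np.tan(np.radians(float(c['vertical_fov']))/2)
    return np.array([[f,0,float(c['cx'])],[0,f,float(c['cy'])],[0,0,1]])
def proj(c,P): return cv2.projectPoints(np.asarray(P,float).reshape(-1,1,3),c['rvec'],c['tvec'],K(c),None)[0][:,0]
def back(c,uv,z):
    R=cv2.Rodrigues(np.asarray(c['rvec'],float))[0];t=np.asarray(c['tvec'],float).ravel()
    d=R.T@np.linalg.inv(K(c))@np.array([*uv,1.]);o=-R.T@t
    return o+d*(z-o[2])/d[2]
E
python3 - <<'E'
from h import *
for n in('top','scene'):
    c=cam(n); cv2.imwrite(f'pics/{n}0.png',cv2.resize(c['img'][...,::-1],(784,588),interpolation=cv2.INTER_CUBIC)); print(n,c['vertical_fov'],c['rvec'],c['tvec'])
s=bot.read_state();print(s,bot.grip_point_offset)
E
```

```text
top 55.44913133705802 [ 2.11022844 -2.16822599  0.11202414] [0.07190519 0.57749905 0.62938732]
scene 49.79217859863995 [ 1.53702321  1.78753645 -0.93371247] [ 0.02103014 -0.24824141  1.16371084]
{'time': 0.1, 'joint_pos': array([-1.54931516e+00,  1.81459356e-01,  1.60783982e+00, -3.79201650e-06,
        1.35380880e+00, -2.06325215e-01]), 'qd': array([ 0.00090141, -0.00137484, -0.00157507,  0.00060719, -0.00185666,
        0.00061341]), 'joint_torque': array([ 6.21017989e-04, -4.34820914e+01, -3.42693937e+01,  7.04849325e-02,
        3.40069213e-02, -3.40913243e-05]), 'ee_pos': array([ 0.12985048, -0.55968093,  0.23793735]), 'ee_rot': array([-7.54596639e-04,  9.93519710e-01,  1.13657429e-01,  6.80814302e-05]), 'ft_force': array([ 0.30038107, -0.3356536 , -0.44238993]), 'ft_torque': array([-0.00848009,  0.02121655, -0.12074443]), 'gripper_force': 0.0, 'finger_gap': 0.0881718878557431} 0.0187
```

View pics/top0.png

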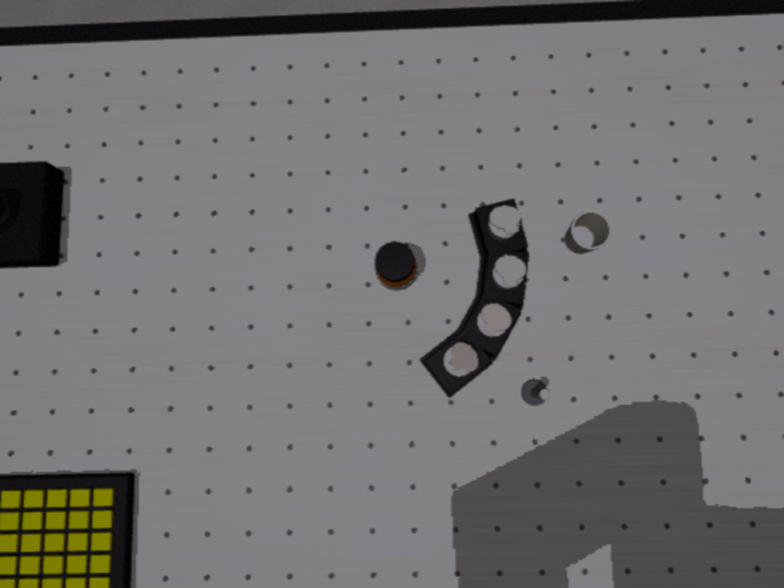

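View pics/scene0.png

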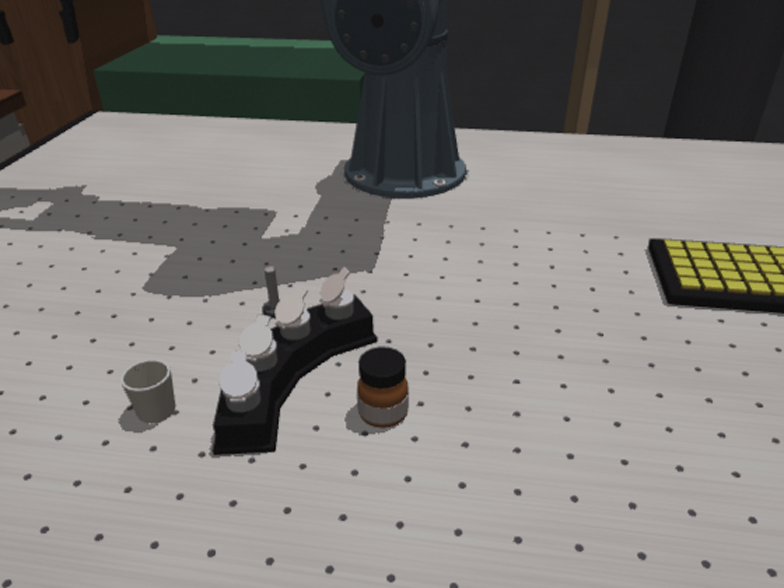

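The rack bows to world −y, and vial 0 is the far end (scene bottom-left, ~(240,390); top view ~(505,222)). The jar, post and cup are clear beside it. I'll fit the rack pose in enlarged crops.

Run:
```python
from h import *
a=np.load('cam_top.npz')['img'][135:290,295:445,::-1]; b=np.load('cam_scene.npz')['img'][180:330,145:285,::-1]
def up(i,s): return cv2.resize(np.clip(i.astype(float)*1.5,0,255).astype('uint8'),None,fx=s,fy=s,interpolation=cv2.INTER_CUBIC)
cv2.imwrite('pics/topc.png',up(a,3.8)); cv2.imwrite('pics/scenec.png',up(b,4))
c=np.load('cam_top.npz')
for u in [(505,222),(509,271),(494,320),(461,359)]: print(back(c,np.array(u)/1.4,.06))
for n,u in dict(jar=(395,262),post=(541,391),cup=(590,231)).items(): print(n,back(c,np.array(u)/1.4,.06))
```

```text
[ 0.65875243 -0.0693885   0.06      ]
[ 0.60041242 -0.07109626  0.06      ]
[ 0.54404353 -0.05112763  0.06      ]
[ 0.50064878 -0.01168984  0.06      ]
jar [0.61508955 0.06070098 0.06      ]
post [ 0.46263616 -0.09991667  0.06      ]
cup [ 0.64474757 -0.16722016  0.06      ]
```

View pics/topc.png

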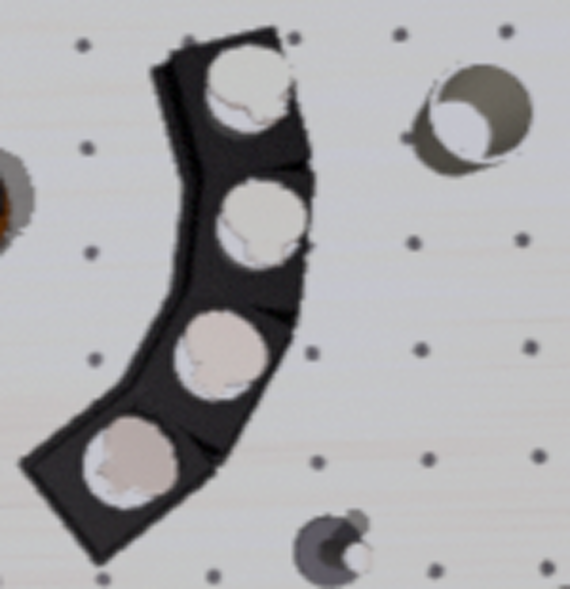

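View pics/scenec.png

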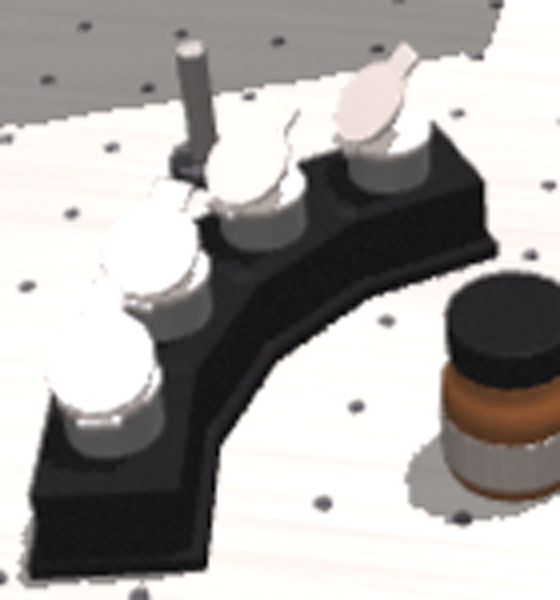

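Crop (top, 3.8×, offset 295,135): vial rims at v0 left (207,88) / bottom (248,132), v1 (217,226)/(262,268), v2 (175,358)/(220,400), v3 (83,465)/(130,508). I'll fit the pose from these and check it with an overlay in both views.

```bash
cat > fit.py <<'E'
from h import *
from scipy.optimize import least_squares
def model(p):
    phi=(np.arange(4)-1.5)*.385; R=np.array([[np.cos(p[2]),-np.sin(p[2])],[np.sin(p[2]),np.cos(p[2])]])
    m=np.c_[.156*np.sin(phi),-.142+.156*np.cos(phi)]@R.T+p[:2]; d=np.c_[np.cos(phi),-np.sin(phi)]@R.T
    return m,d
def lidpts(m,d,th,r=.018):
    h=np.r_[m-.019*d,.058]; D=np.r_[d,0]; n=np.array([-d[1],d[0],0]); a=np.linspace(0,2*np.pi,40)
    ax=np.cos(th)*D+np.array([0,0,np.sin(th)]); up=-np.sin(th)*D+np.array([0,0,np.cos(th)])
    disc=h+np.outer(.019+r*np.cos(a),ax)+np.outer(r*np.sin(a),n)+.003*up
    tab=np.array([h+x*ax+y*n+.003*up for x,y in((.036,.007),(.046,.007),(.046,-.007),(.036,-.007))])
    return disc,tab
E
python3 - <<'E'
from fit import *
c=np.load('cam_top.npz');s=np.load('cam_scene.npz')
pts=[[(207,88),(248,132)],[(217,226),(262,268)],[(175,358),(220,400)],[(83,465),(130,508)]]
W=[[back(c,np.array(u)/3.8+[295,135],.058)[:2] for u in q] for q in pts]
def res(p):
    m,_=model(p); return [np.hypot(*(w-m[i]))-p[3] for i in range(4) for w in W[i]]
r=least_squares(res,[.58,-.05,-2.6,.018]);p=r.x;print(p,r.fun*1e3);np.save('p.npy',p)
m,d=model(p);print(m,d)
for n,cc,x0,y0,w,h,k in(('top',c,295,135,150,155,3.8),('scene',s,145,180,140,150,4)):
    I=cv2.resize(np.clip(cc['img'][y0:y0+h,x0:x0+w,::-1]*(1. if n=='scene' else 1.5),0,255).astype('uint8'),None,fx=k,fy=k,interpolation=cv2.INTER_CUBIC)
    D=lambda P,col:cv2.polylines(I,[np.int32((proj(cc,P)-[x0,y0])*k)],True,col,1)
    for i in range(4):
        a=np.linspace(0,6.28,40)
        for z,col in((.058,(0,0,255)),(.038,(255,0,0))): D(np.c_[m[i,0]+p[3]*np.cos(a),m[i,1]+p[3]*np.sin(a),0*a+z],col)
        for q in lidpts(m[i],d[i],.65):D(q,(0,200,0))
    cv2.imwrite(f'pics/{n}o.png',I)
E
python3 -c "
import cv2,numpy as np
a=cv2.imread('pics/topo.png');b=cv2.imread('pics/sceneo.png');H=600
f=lambda i:cv2.resize(i,(400,int(i.shape[0]*400/i.shape[1])))
a,b=f(a),f(b);h=min(len(a),len(b));cv2.imwrite('pics/both.png',np.hstack([a[:h],b[:h]]))"
```

```text
[ 0.57083519 -0.04578234 -3.49478852  0.01448734] [ 0.06887561  0.04401187  0.06443     0.10693541 -0.24069429 -0.14882113
  0.10444263  0.0008253 ]
[[ 0.6546515  -0.06463977]
 [ 0.59499193 -0.06653783]
 [ 0.5389867  -0.04589126]
 [ 0.49483515 -0.00572277]] [[-0.97494912 -0.22242798]
 [-0.98711618  0.16000514]
 [-0.85476634  0.51901302]
 [-0.59727602  0.80203576]]
```

View pics/both.png

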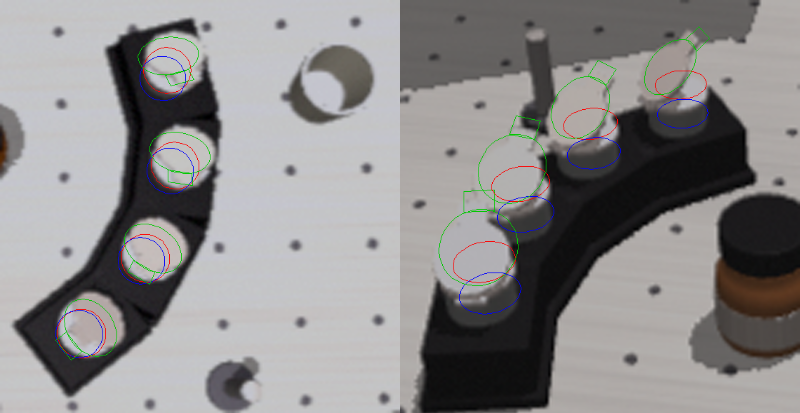

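The fitted radius came out too small, since I used only one-sided points. I'll add the base circles from the scene view: v0 (64,430),(163,430),(115,457); v1 (213,310),(180,338); v2 (220,235),(305,222),(262,250); v3 (347,170),(430,165),(388,195).

Run:
```python
from fit import *
c=np.load('cam_top.npz');s=np.load('cam_scene.npz')
pts=[[(207,88),(248,132)],[(217,226),(262,268)],[(175,358),(220,400)],[(83,465),(130,508)]]
W=[[back(c,np.array(u)/3.8+[295,135],.058)[:2] for u in q] for q in pts]
ps=[[(64,430),(163,430),(115,457)],[(213,310),(180,338)],[(220,235),(305,222),(262,250)],[(347,170),(430,165),(388,195)]]
S=[[back(s,np.array(u)/4+[145,180],.038)[:2] for u in q] for q in ps]
def res(p,both=1):
    m,_=model(p); e=[np.hypot(*(w-m[i]))-p[3] for i in range(4) for w in S[i]]
    return e+[np.hypot(*(w-m[i]))-p[3] for i in range(4) for w in W[i]]*both
for b in(0,1):
    r=least_squares(res,[.57,-.045,-3.49,.018],kwargs=dict(both=b));p=r.x;print(p,np.round(r.fun*1e3,1))
np.save('p.npy',p)
m,d=model(p);print(m)
for n,cc,x0,y0,w,h,k in(('top',c,295,135,150,155,3.8),('scene',s,145,180,140,150,4)):
    I=cv2.resize(np.clip(cc['img'][y0:y0+h,x0:x0+w,::-1]*(.8 if n=='scene' else 1.2),0,255).astype('uint8'),(400,int(h*400/w)),interpolation=cv2.INTER_CUBIC)
    D=lambda P,col:cv2.polylines(I,[np.int32((proj(cc,P)-[x0,y0])*400/w)],True,col,1)
    for i in range(4):
        a=np.linspace(0,6.28,40)
        for z,col in((.058,(0,0,255)),(.038,(255,0,0))): D(np.c_[m[i,0]+p[3]*np.cos(a),m[i,1]+p[3]*np.sin(a),0*a+z],col)
        for q in lidpts(m[i],d[i],.65):D(q,(0,200,0))
    cv2.imwrite(f'pics/{n}o.png',I)
a,b=[cv2.imread(f'pics/{n}o.png')[:410] for n in('top','scene')]
cv2.imwrite('pics/both2.png',np.hstack([a,b]))
```

```text
[ 0.57765011 -0.047398   -3.49771549  0.01693167] [-0.2  0.5 -0.6  0.4 -0.   0.2 -0.6 -0.8  0.  -0.1  1.2]
[ 0.57566667 -0.04866775 -3.49631587  0.01784089] [-1.4  0.9  0.7  0.4  1.4 -0.7 -0.6  0.5 -1.7 -0.1  2.6 -1.5  1.1 -1.2
  0.9 -1.6  0.6 -1.3  0.7]
[[ 0.65945407 -0.06765318]
 [ 0.59979168 -0.06946011]
 [ 0.54381805 -0.04872802]
 [ 0.4997279  -0.00849214]]
```

View pics/both2.png

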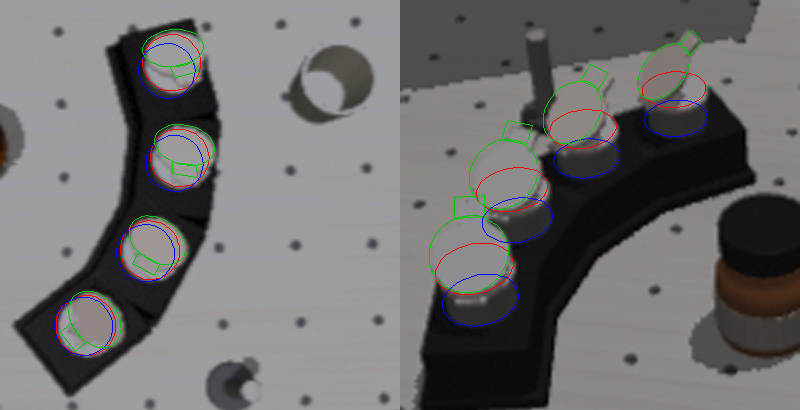

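The overlay matches to about 2 mm: hinges are on the far side and tabs point towards vial 3. Next I'll shut the fingers and approach behind vial 0.

```bash
cat > plan.py <<'E'
from fit import *
from scipy.spatial.transform import Rotation as Ro
import sys
# args: i:along_mm:z_mm ... -> tool shifts in cm; plus turn to align tool x with -d_i
s=bot.read_state(); q=s['ee_rot'];R=Ro.from_quat([q[1],q[2],q[3],q[0]]).as_matrix()
m,d=model(np.load('p.npy'));print('ee',s['ee_pos'].round(4),'t',s['time'],'R',R.round(3).tolist())
for a in sys.argv[1:]:
    i,al,z=a.split(':');i=int(i);al=float(al)/1e3
    ang=al/.156; D=d[i];n=np.array([D[1],-D[0]]) # n to rack -y (arc centre)
    P=m[i]+.156*np.sin(ang)*D+.156*(1-np.cos(ang))*n
    dd=np.cos(ang)*D+np.sin(ang)*n
    w=R.T@np.r_[-dd,0]
    print(a,'shift cm',(R.T@(np.r_[P,float(z)/1e3]-s['ee_pos'])*100).round(2),'turn',np.degrees(np.arctan2(w[1],w[0])).round(1))
E
python3 plan.py 0:-40:110 0:-40:238
```

```text
ee [ 0.1299 -0.5597  0.2379] t 0.1 R [[0.974, 0.226, -0.0], [0.226, -0.974, 0.002], [0.0, -0.001, -1.0]]
0:-40:110 shift cm [ 66.66 -36.44  12.87] turn -14.4
0:-40:238 shift cm [ 66.66 -36.46   0.07] turn -14.4
```

```bash
python3 -m jog '[[1,[32,-18,0],[0,0,0]],[1,[32,-18,0],[0,0,0]],[1,[32,-18,0],[0,0,0]],[1,[32,-18,0],[0,0,0]],[1,[32,-18,0],[0,0,0]],[1,[32,-18,0],[0,0,0]],[1,[32,-18,0],[0,0,0]],[1,[32,-18,0],[0,0,0]]]' 20; python3 -m jog '[[1,[34,-18,0],[0,0,0]],[1,[34,-18,0],[0,0,0]],[1,[34,-18,0],[0,0,0]],[1,[34,-18,0],[0,0,0]],[1,[34,-18,0],[0,0,0]],[1,[34,-18,0],[0,0,0]],[1,[34,-18,0],[0,0,0]],[1,[34,-18,0],[0,0,0]]]'; python3 plan.py 0:-40:238
```

```text
time: 0.77
ee_pos: [0.377, -0.3335, 0.2385]
ee_rot: [-0.0, 0.994, 0.114, -0.0]
ft_force: [0.6, 0.0, -0.0]
finger_gap: 0.0371
gripper_force: 0.0
time: 1.43
ee_pos: [0.6288, -0.115, 0.2382]
ee_rot: [-0.0, 0.994, 0.114, -0.0]
ft_force: [0.4, -0.7, 0.3]
finger_gap: 0.0004
gripper_force: 0.0
ee [ 0.6288 -0.115   0.2382] t 1.4333 R [[0.974, 0.226, -0.001], [0.226, -0.974, 0.0], [-0.001, -0.0, -1.0]]
0:-40:238 shift cm [ 8.01 -4.41  0.02] turn -14.4
```

```bash
python3 -m jog '[[1,[4,-2.2,0],[0,0,0]],[1,[8,-4.4,0],[0,0,0]],[1,[8,-4.4,3.5],[0,0,0]],[1,[8,-4.4,7],[0,0,0]],[1,[8,-4.4,10.8],[0,0,0]],[1,[8,-4.4,12.8],[0,0,0]],[1,[8,-4.4,12.8],[0,0,0]],[1,[8,-4.4,12.8],[0,0,0]]]'; python3 plan.py 0:-14:100 0:-12:70 0:5:64 0:18:62
python3 - <<'E'
from h import *
a=cam('scene')['img'][130:330,145:345,::-1];b=cam('wrist')['img'][...,::-1]
cv2.imwrite('pics/s1.png',np.hstack([cv2.resize(a,(400,400)),cv2.resize(b,(400,300)) if 0 else cv2.copyMakeBorder(cv2.resize(b,(400,300)),0,100,0,0,0)]))
E
```

```text
time: 2.1
ee_pos: [0.6946, -0.0556, 0.1091]
ee_rot: [-0.001, 0.994, 0.114, -0.002]
ft_force: [-0.4, -0.3, 1.1]
finger_gap: 0.0006
gripper_force: 0.0
ee [ 0.6946 -0.0556  0.1091] t 2.1 R [[0.974, 0.226, -0.004], [0.226, -0.974, 0.001], [-0.003, -0.002, -1.0]]
0:-14:100 shift cm [-2.3   0.32  0.91] turn -4.9
0:-12:70 shift cm [-2.49  0.34  3.91] turn -4.1
0:5:64 shift cm [-4.18  0.37  4.52] turn 2.1
0:18:62 shift cm [-5.48  0.27  4.72] turn 6.9
```

View pics/s1.png

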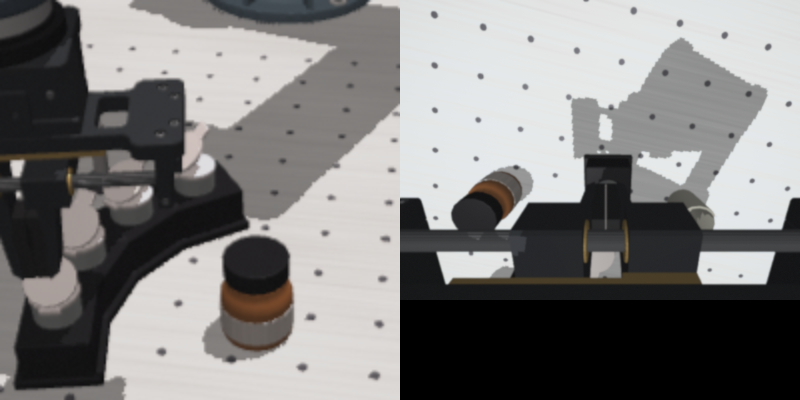

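The scene shows the shut fingers above and behind lid 0 (~(38,270)), with the jar untouched and all lids still ajar. Sweeping lid 0.

```bash
python3 -m jog '[[1,[-2.3,0.3,0.9],[0,0,0]],[1,[-2.4,0.3,2.4],[0,0,0]],[1,[-2.5,0.35,3.9],[0,0,0]],[1,[-3.3,0.35,4.2],[0,0,0]],[1,[-4.2,0.35,4.5],[0,0,0]],[1,[-5.0,0.3,4.7],[0,0,0]],[1,[-5.5,0.3,4.75],[0,0,0]],[1,[-5.5,0.3,4.75],[0,0,0]]]'; python3 plan.py 0:18:61 0:18:68 1:-14:85 1:-12:70
```

```text
time: 2.87
ee_pos: [0.6425, -0.0717, 0.0646]
ee_rot: [0.0, 0.994, 0.113, 0.0]
ft_force: [0.8, -0.7, 0.7]
finger_gap: 0.0006
gripper_force: 0.1
ee [ 0.6425 -0.0717  0.0646] t 2.8667 R [[0.974, 0.226, 0.001], [0.226, -0.974, -0.001], [0.001, 0.001, -1.0]]
0:18:61 shift cm [-0.06 -0.13  0.36] turn 6.9
0:18:68 shift cm [-0.06 -0.13 -0.34] turn 6.9
1:-14:85 shift cm [-2.8  -0.71 -2.05] turn 17.2
1:-12:70 shift cm [-2.99 -0.77 -0.55] turn 17.9
```

```bash
python3 -m jog '[[1,[0,0,0],[0,0,0]],[1,[0,0,0],[0,0,0]],[1,[0,0,0],[0,0,0]]]'; python3 plan.py 0:18:61
```

```text
time: 3.12
ee_pos: [0.6435, -0.0714, 0.0638]
ee_rot: [0.0, 0.994, 0.114, 0.001]
ft_force: [0.1, 0.2, 0.3]
finger_gap: 0.0006
gripper_force: 0.1
ee [ 0.6435 -0.0714  0.0638] t 3.1167 R [[0.974, 0.226, 0.001], [0.226, -0.974, -0.0], [0.001, 0.001, -1.0]]
0:18:61 shift cm [-0.15 -0.12  0.28] turn 6.9
```

```bash
python3 -m jog '[[1,[-0.1,-0.1,0.1],[0,0,0]],[1,[-0.15,-0.1,0.2],[0,0,0]],[1,[-0.15,-0.1,0.25],[0,0,0]],[1,[-0.15,-0.1,0.25],[0,0,0]],[1,[-0.15,-0.1,0.25],[0,0,0]]]'; python3 plan.py 0:18:61
```

```text
time: 3.53
ee_pos: [0.6415, -0.0705, 0.0613]
ee_rot: [0.0, 0.994, 0.114, 0.0]
ft_force: [-1.2, 1.3, 5.6]
finger_gap: 0.0003
gripper_force: 2.7
ee [ 0.6415 -0.0705  0.0613] t 3.5333 R [[0.974, 0.226, 0.001], [0.226, -0.974, 0.0], [0.001, 0.0, -1.0]]
0:18:61 shift cm [0.02 0.02 0.03] turn 6.9
```

Contact at 61.3 mm with 5.6 N, so lid 0 is flat. On to lid 1.

```bash
python3 plan.py 1:-14:88 ; python3 -m jog '[[1,[0,0,-2.0],[0,0,0]],[1,[-1.2,-0.2,-2.7],[0,0,6]],[1,[-2.7,-0.6,-2.7],[0,0,12]],[1,[-2.7,-0.6,-2.7],[0,0,18]],[1,[-2.7,-0.6,-2.7],[0,0,22]],[1,[-2.7,-0.6,-2.7],[0,0,22]],[1,[-2.7,-0.6,-2.7],[0,0,22]]]'; python3 plan.py 1:-12:70 1:5:64 1:18:62
```

```text
ee [ 0.6415 -0.0705  0.0613] t 3.5333 R [[0.974, 0.226, 0.001], [0.226, -0.974, 0.0], [0.001, 0.0, -1.0]]
1:-14:88 shift cm [-2.72 -0.57 -2.67] turn 17.2
time: 4.12
ee_pos: [0.6134, -0.0708, 0.0875]
ee_rot: [-0.0, 0.997, -0.077, -0.0]
ft_force: [-0.0, 0.2, 0.0]
finger_gap: 0.0004
gripper_force: 0.0
ee [ 0.6134 -0.0708  0.0875] t 4.1167 R [[0.988, -0.153, -0.0], [-0.153, -0.988, 0.0], [-0.0, -0.0, -1.0]]
1:-12:70 shift cm [-0.16  0.04  1.75] turn -3.9
1:5:64 shift cm [-1.86  0.06  2.35] turn 2.3
1:18:62 shift cm [-3.16 -0.05  2.55] turn 7.1
```

```bash
python3 -m jog '[[1,[-0.2,0,0.9],[0,0,0]],[1,[-0.2,0,1.75],[0,0,0]],[1,[-1.0,0,2.1],[0,0,0]],[1,[-1.9,0,2.35],[0,0,0]],[1,[-2.6,0,2.5],[0,0,0]],[1,[-3.2,0,2.55],[0,0,0]],[1,[-3.2,0,2.6],[0,0,0]],[1,[-3.2,0,2.65],[0,0,0]]]';  python3 -m jog '[[1,[0,0,0],[0,0,0]],[1,[0,0,0],[0,0,0]],[1,[0,0,0],[0,0,0]]]'; python3 plan.py 1:18:61 2:-14:88
```

```text
time: 4.78
ee_pos: [0.5812, -0.0658, 0.0613]
ee_rot: [-0.0, 0.997, -0.078, -0.001]
ft_force: [-3.0, 1.5, 4.8]
finger_gap: 0.0004
gripper_force: 2.4
time: 5.03
ee_pos: [0.5821, -0.066, 0.0614]
ee_rot: [0.0, 0.997, -0.078, 0.0]
ft_force: [-2.6, 2.0, 2.6]
finger_gap: 0.0003
gripper_force: 1.7
ee [ 0.5821 -0.066   0.0614] t 5.0333 R [[0.988, -0.155, 0.0], [-0.155, -0.988, -0.0], [0.0, 0.0, -1.0]]
1:18:61 shift cm [ 0.01 -0.05  0.04] turn 7.0
2:-14:88 shift cm [-2.73 -0.63 -2.66] turn 17.3
```

Lid 1 is down at 61.4 mm, in contact. Lid 2 next.

```bash
python3 -m jog '[[1,[0,0,-2.0],[0,0,0]],[1,[-1.2,-0.2,-2.7],[0,0,6]],[1,[-2.7,-0.6,-2.7],[0,0,12]],[1,[-2.7,-0.6,-2.7],[0,0,18]],[1,[-2.7,-0.6,-2.7],[0,0,22]],[1,[-2.7,-0.6,-2.7],[0,0,22]],[1,[-2.7,-0.6,-2.7],[0,0,22]]]'; python3 plan.py 2:-12:70 2:5:64 2:18:62
python3 - <<'E'
from h import *
a=cam('scene')['img'][130:330,145:345,::-1]
cv2.imwrite('pics/s2.png',cv2.resize(a,(600,600),interpolation=cv2.INTER_CUBIC))
E
```

```text
time: 5.62
ee_pos: [0.5565, -0.0559, 0.0882]
ee_rot: [0.0, 0.964, -0.266, 0.0]
ft_force: [-0.9, -0.1, 0.3]
finger_gap: 0.0004
gripper_force: 0.0
ee [ 0.5565 -0.0559  0.0882] t 5.6167 R [[0.859, -0.512, 0.001], [-0.512, -0.859, -0.0], [0.001, -0.0, -1.0]]
2:-12:70 shift cm [-0.26 -0.    1.82] turn -3.9
2:5:64 shift cm [-1.96  0.02  2.42] turn 2.4
2:18:62 shift cm [-3.25 -0.09  2.62] turn 7.1
```

View pics/s2.png

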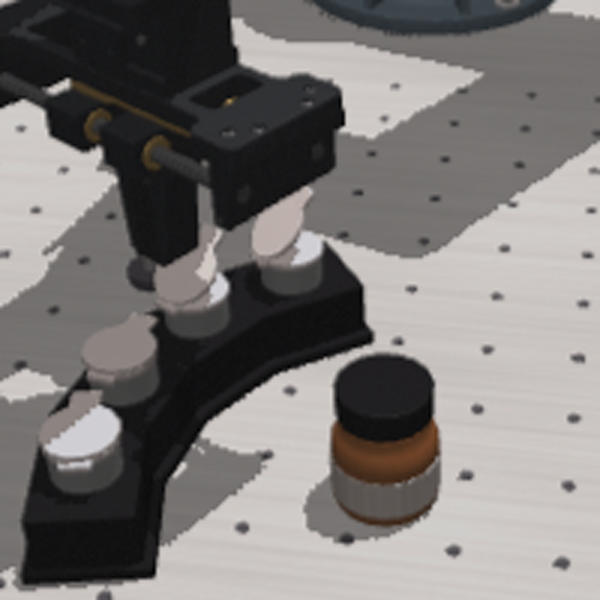

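Lids 0 (80,430) and 1 (120,345) look flat, and lids 2 and 3 are still ajar. Continuing.

```bash
python3 -m jog '[[1,[-0.2,0,0.9],[0,0,0]],[1,[-0.3,0,1.8],[0,0,0]],[1,[-1.1,0,2.15],[0,0,0]],[1,[-2.0,0,2.4],[0,0,0]],[1,[-2.7,0,2.55],[0,0,0]],[1,[-3.2,-0.1,2.6],[0,0,0]],[1,[-3.2,-0.1,2.65],[0,0,0]],[1,[-3.2,-0.1,2.7],[0,0,0]]]';  python3 -m jog '[[1,[0,0,0],[0,0,0]],[1,[0,0,0],[0,0,0]],[1,[0,0,0],[0,0,0]]]'; python3 plan.py 2:18:61 3:-14:88
```

```text
time: 6.33
ee_pos: [0.5291, -0.0382, 0.0614]
ee_rot: [-0.0, 0.964, -0.267, 0.0]
ft_force: [0.7, 0.4, 0.0]
finger_gap: 0.0001
gripper_force: 0.0
time: 6.58
ee_pos: [0.5296, -0.0387, 0.0614]
ee_rot: [0.0, 0.964, -0.267, 0.0]
ft_force: [0.5, 0.8, 1.2]
finger_gap: 0.0002
gripper_force: 0.4
ee [ 0.5296 -0.0387  0.0614] t 6.5833 R [[0.858, -0.514, 0.001], [-0.514, -0.858, -0.0], [0.001, -0.0, -1.0]]
2:18:61 shift cm [-0.06  0.01  0.04] turn 7.0
3:-14:88 shift cm [-2.8  -0.58 -2.66] turn 17.3
```

```bash
python3 -m jog '[[1,[-0.05,0,0.05],[0,0,0]],[1,[-0.05,0,0.05],[0,0,0]],[1,[-0.05,0,-2.0],[0,0,0]],[1,[-1.2,-0.2,-2.7],[0,0,6]],[1,[-2.8,-0.6,-2.7],[0,0,12]],[1,[-2.8,-0.6,-2.7],[0,0,18]],[1,[-2.8,-0.6,-2.7],[0,0,22]],[1,[-2.8,-0.6,-2.7],[0,0,22]]]'; python3 plan.py 3:-12:70 3:5:64 3:18:62
```

```text
time: 7.25
ee_pos: [0.508, -0.0187, 0.0882]
ee_rot: [0.0, 0.895, -0.447, -0.0]
ft_force: [0.2, 0.0, 0.9]
finger_gap: 0.0006
gripper_force: 0.0
ee [ 0.508  -0.0187  0.0882] t 7.25 R [[0.601, -0.799, -0.0], [-0.799, -0.601, 0.0], [-0.0, 0.0, -1.0]]
3:-12:70 shift cm [-0.12  0.01  1.82] turn -4.1
3:5:64 shift cm [-1.82  0.04  2.42] turn 2.2
3:18:62 shift cm [-3.11 -0.07  2.62] turn 6.9
```

```bash
python3 -m jog '[[1,[-0.1,0,0.9],[0,0,0]],[1,[-0.1,0,1.8],[0,0,0]],[1,[-0.9,0,2.15],[0,0,0]],[1,[-1.8,0,2.4],[0,0,0]],[1,[-2.5,0,2.55],[0,0,0]],[1,[-3.1,-0.1,2.65],[0,0,0]],[1,[-3.1,-0.1,2.7],[0,0,0]],[1,[-3.1,-0.1,2.75],[0,0,0]]]';  python3 -m jog '[[1,[0,0,0],[0,0,0]],[1,[0,0,0],[0,0,0]],[1,[0,0,-3],[0,0,0]],[1,[0,0,-7],[0,0,0]],[1,[-2,0,-11],[0,0,0]],[1,[-6,0,-15],[0,0,0]],[1,[-10,0,-18],[0,0,0]],[1,[-14,0,-18],[0,0,0]]]'; python3 -m jog '[[1,[-10,0,0],[0,0,0]],[1,[-10,0,0],[0,0,0]],[1,[-10,0,0],[0,0,0]],[1,[-10,0,0],[0,0,0]]]'
python3 - <<'E'
from h import *
a=cam('scene')['img'][130:330,145:345,::-1];b=cam('top')['img'][135:285,295:445,::-1]
print(bot.read_state()['time'])
cv2.imwrite('pics/s3.png',np.hstack([cv2.resize(i,(400,400),interpolation=cv2.INTER_CUBIC) for i in(a,b)]))
E
```

```text
time: 7.92
ee_pos: [0.4895, 0.0077, 0.0611]
ee_rot: [-0.0, 0.895, -0.445, -0.001]
ft_force: [-6.5, 5.0, 11.6]
finger_gap: 0.0005
gripper_force: 5.9
time: 8.58
ee_pos: [0.4196, 0.1024, 0.2396]
ee_rot: [-0.001, 0.895, -0.447, 0.003]
ft_force: [1.7, 1.0, 0.2]
finger_gap: 0.0005
gripper_force: 0.0
time: 8.92
ee_pos: [0.3555, 0.1845, 0.2355]
ee_rot: [-0.001, 0.896, -0.444, -0.0]
ft_force: [-0.2, -0.2, -0.4]
finger_gap: 0.0007
gripper_force: 0.0
9.0167
```

View pics/s3.png

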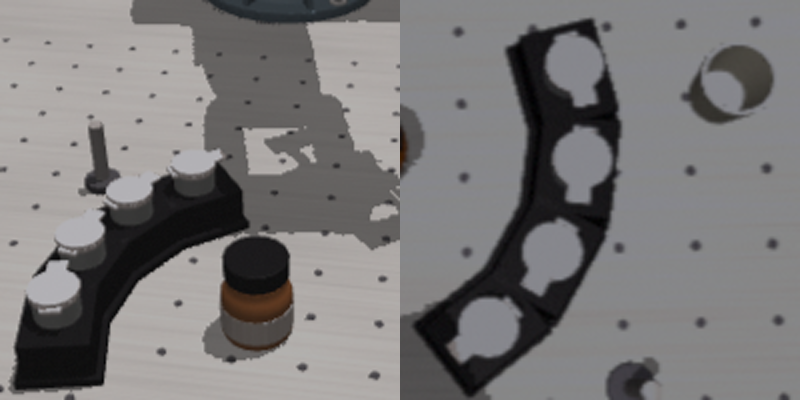

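All four lids lie flat (top view: (575,65), (583,155), (552,250), (487,328)). The rack and the objects beside it are unmoved, and the arm is clear.

```bash
python3 -c "
from station import bot
print(bot.job_done())"
```

```text
the job is handed in; nothing more can be done
None
```

I swept the four lids shut in order from vial 0 to vial 3 and handed the job in at about 9 s. The last pictures show every lid flat and the rack, jar, post and cup where they were, but the hand-in returned no verdict.

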